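# Fit the tube-holder head to the bench mixer

### The arm

A 6-joint arm with a two-finger parallel gripper is mounted at the origin on the work surface. World frame = base frame: x ahead of the robot, y to its left, z up, the work surface at z = 0. Lengths are in mm, angles in rad, forces in N, time in s.
With the tool pointing down it reaches from about 275 to 1000 mm from the base axis. Payload 8.4 kg.
Tool frame: the origin (TCP) lies at the very end of the fingers, on their centre line; the grasp point (between the pads) lies 19 mm behind it; z points along the fingers, y is the direction in which the jaws open and shut (so a half turn about z gives the same grasp; the last joint's range is limited). The gripper opens to 85 mm and grips with 20 to 120 N. Pads are 22 mm wide; open, the fingers measure 114 mm over their backs; the gripper's body (76 mm by 85 mm) begins 54 mm behind the grasp point. The pads swing forward as they close: fully open they stand 13 mm farther back than shut.
Start: joints at [-1.244, 0.353, 1.633, -0, 1.155, -0.002], TCP at [201.816, -591.522, 231.281] pointing down, gripper open.
Joint ranges: [-2.63, 2.63], [-0.92, 2.1], [0.06, 2.66], [-1.3, 4.44], [0, 2.69], [-3.02, 3.02]. Speed limits (rad/s): [2.22, 2.22, 2.79, 3.14, 3.14, 3.14].

### API

Orientations are given as [roll, pitch, yaw] about the fixed x, y, z axes, in that order (R = Rz(yaw) Ry(pitch) Rx(roll)).
In Python, from rig import sense, grab_frame, get_calibration, sign_off, boxes_of, trace gives the robot as it stands.
- The arm moves only by the tool servo_tool, never from a script. Its argument "rows" is a list of rows, each a list of 3 entries, a list of its own where there are three numbers: the finger opening in mm, from 0 to 85.4, then the shift along the tool's x, y, z in mm, then the turn, a rotation vector about the tool's x, y, z in degrees. A call has 1 to 8 rows; each row shifts and turns the commanded pose from where the row before left it, along the tool's axes as they then stand; what a row does not reach is not made up. A row lasts 1/8 s, in which the tool goes at most 62.5 mm and 10.7 degrees, less where a joint would pass 70% of its speed; a pose out of reach is approached as far as the arm can. A call is refused whole if a number of a shift passes 62.5 or a number of a turn 10.7, either way. A call with a gripper value outside its range is refused whole. The fingers move at their own pace and stop on an object; "force" is the grip in N (left out, the last holds). Time passes only in rows, so rows that do not move let the fingers close. It gives the time, the measured TCP pose, the force and the opening at its end, in the units of the state.
- sense(): the state, without advancing time (a new reading comes with each control period).
- grab_frame(name): name is "scene" or "top"; returns the picture (480x640x3 uint8, blue, green, red); there is no depth.
- get_calibration(name): a dict with "intrinsics" (3x3 intrinsics, pixels), "world_to_cam" (4x4, takes a point from world to camera coordinates). Camera axes: x right, y down, z forward; pixel columns grow to the right and rows downward; lengths in mm; the calibration is good to about 2 mm. A picture is of the moment at which its call begins. get_calibration takes no time and is no camera call.
- sign_off(): hands the job in, once; it reports no verdict.
Trained networks look in the newest picture that a camera, given by its name, has taken for a name from the list of things; names that differ only in an ending like _2 or _b are one class to them, and where a whole thing is asked for, a point or a joint stands for the part that bears it (a point fixed in the world has none). Each returns a list of dicts, best first, with "conf" (0 to 1); they miss things now and then, are a little off and sometimes report something else, mostly with a low value. They report only what shows in the picture. A call takes as long as a camera call. They do not tell look-alikes from the thing itself.
- boxes_of(camera, thing): "centre" ([x, y, z] in mm, in the coordinates of the camera as it stood for that picture, good to about 4 mm: the middle of the surface that is visible of it).
- trace(camera, thing): "mask" (480x640 bool, what is visible of it).
The state is a dict: "clock": time; "qpos": joint angles; "qvel": joint speeds; "joint_efforts": joint torques, N m; "eef_pos": TCP position; "tcp_rot": TCP orientation; "contact_force": force on the tool from outside, world axes, zero at the start; "wrist_torque": the same for the moment, N m; "opening": opening from 0.0 (shut) to 1.0 (fully open).
Only numpy, scipy, OpenCV 4.12 (cv2) and the standard library are available. Lean on these libraries where they do the work, as an engineer would, in place of code of your own. Each camera call takes 0.05 s, during which the arm holds its last target. There are 200 camera calls.

### The job

Fit the grey tube-holder head (the round one with six holes and an upright grip bar) to the cream mixer: lower its foot into the well with the grip bar square to the line from one steel ear to the other, press down against the spring, and turn it a quarter turn clockwise seen from above, so that its lugs lock under the ears. Let go and leave it locked and upright.

Things in the scene. Friction and masses are not known exactly. Their poses are not given: they have to be found in the camera images.
- tube_head: Loose grey head, 160 g. Origin: centre of its underside; z up. Steel foot bar 60 (x) x 12 x 10 mm high, its ends the lugs, with a 30 mm boss at mid; 24 mm neck; 72 mm disc, 34-44 mm up, six holes; grip bar 50 (x) x 18 (y) mm on the disc, 44-76 mm up, parallel to the lugs. A half turn changes nothing. The other heads (flat rubber top; rubber cup) have no grip bar.
- socket (a point): Mouth centre of the 72 mm well, level with the top (90 mm up) of the fixed mixer, a box 130 mm wide reaching 95 mm to -x, 60 mm to +x; z up. Steel ears 28 (x) x 5 mm thick lie on the top, overhanging the well from +y and -y to 21 mm from its centre. Head enters with its x along this x (either way, within 10 deg) and is locked with its x along this y.
- seat (a joint): Sprung seat in the well under the head's foot: metres pressed down, 0 to 0.012. At 0 its face is 4 mm below the mouth; it takes 4 N at first, 9 N at the end. Lugs pass under the ears when it is down more than 6 mm; 10 mm is comfortable. Locked and let go, the spring lifts the lugs against the ears: it then stays at about 6 mm.
- lock (a joint): Turn of that seat, rad: 0 at the start, grows clockwise seen from above, stop at 1.75. Four round-topped pins 9 mm high on the seat flank the foot bar with 7 mm play each side, so the seat turns with the head, lagging by up to 0.25 rad.
Things that resemble listed ones, but are neither listed nor needed, are in the scene too. Leave any green look-alike of the tube_head alone.

How it is judged (in metres and radians):
On the way:
1. the tube head stands in the well and is pressed down against the spring (horizontal distance between tube_head and socket below 0.012 m and z of tube_head in the frame of socket below -0.008 m and value of joint seat above 0.004 m), for 0.1 s.
At the end, for the whole second after the job is handed in: The tube head is let go and at rest in the well: centred within 10 mm, upright within 8 degrees, foot 7 mm or more below the mouth, seat held down 3 mm or more and turned over 0.95 rad, lugs under the ears (head's x within 20 degrees of the socket's y) (horizontal distance between tube_head and socket below 0.01 m and z of tube_head in the frame of socket below -0.007 m and angle between the x axis of tube_head and the y axis of socket, either way round below 0.35 rad and value of joint lock above 0.95 rad and value of joint seat above 0.003 m and angle between tube_head's own z axis and vertical below 0.15 rad and linear speed of tube_head below 0.02 m/s); the robot touches nothing.
It also fails if it takes over 48 s, if anything falls off the work surface, if the arm or the gripper's body presses on something with over 40 N, if the wrist force passes 120 N, or if a joint passes its speed limit or range.

## Working session

There is one attempt and no reset: what is moved stays moved. The work goes in short steps, Python scripts to look and compute and a tool call to move; the robot and the scene stay as the last step left them, time stands still between calls to the robot, and variables do not carry over. Pictures are saved under pics/ and viewed, about 8 in all and at most 12, crops included, and the job is handed in when it is done.

Besides the shell and the picture viewer there is one more tool, called after "Call:" by a JSON object that holds its "op" and its "data", one argument or row to a line. servo_tool: Moves the arm, as the interface text tells. Its arguments: {"type":"object","properties":{"rows":{"type":"array","items":{"type":"array"}},"force":{"type":"number"}},"required":["rows"]}

```bash
mkdir -p pics
python3 - <<'E'
from rig import *
import cv2,numpy as np
np.set_printoptions(precision=2,suppress=True)
s=sense();print({k:np.round(s[k],3) for k in('clock','eef_pos','tcp_rot','contact_force','opening')})
for n in('scene','top'):
    im=grab_frame(n);cv2.imwrite(f'pics/{n}0.png',im)
    c=get_calibration(n);T=np.array(c['world_to_cam']);Ti=np.linalg.inv(T);K=np.array(c['intrinsics']);print(n,K[0],K[1],'cam at',Ti[:3,3])
    for th in('tube_head','socket','seat','lock'):
        try:
            for b in boxes_of(n,th):
                p=np.array(b['centre']);u=K@p;print(th,round(b['conf'],2),'pix',u[:2]/u[2],'world',(Ti@np.r_[p,1])[:3])
        except Exception as e: print(th,e)
E
```

```text
{'clock': np.float64(0.0), 'eef_pos': array([ 201.66, -591.06,  230.53]), 'tcp_rot': array([-3.14, -0.  ,  0.33]), 'contact_force': array([ 0.07,  0.38, -0.8 ]), 'opening': np.float64(1.001)}
scene [473.52   0.   322.74] [  0.   473.52 241.37] cam at [1184.22  -57.12  911.1 ]
tube_head 0.84 pix [237.87 242.68] world [ 501.19 -318.73   44.25]
tube_head 0.65 pix [222.77 210.85] world [ 400.64 -375.3    42.66]
socket 0.83 pix [431.26 274.85] world [604.17 116.94  92.61]
seat 0.87 pix [428.17 272.51] world [591.14 113.09  82.29]
lock 0.88 pix [427.26 270.94] world [588.32 111.13  83.93]
top [580.45   0.   318.62] [  0.   580.45 233.02] cam at [ 329.61 -107.78 1213.66]
tube_head 0.93 pix [427.86 249.42] world [ 488.11 -321.49   43.26]
tube_head 0.81 pix [480.68 256.3 ] world [ 472.28 -427.3    44.69]
socket 0.67 pix [212.   212.27] world [561.92 109.63  91.49]
seat 0.85 pix [208.22 202.3 ] world [583.57 118.69  85.34]
lock 0.7 pix [211.4  201.05] world [585.6  112.05  87.15]
```

View pics/top0.png

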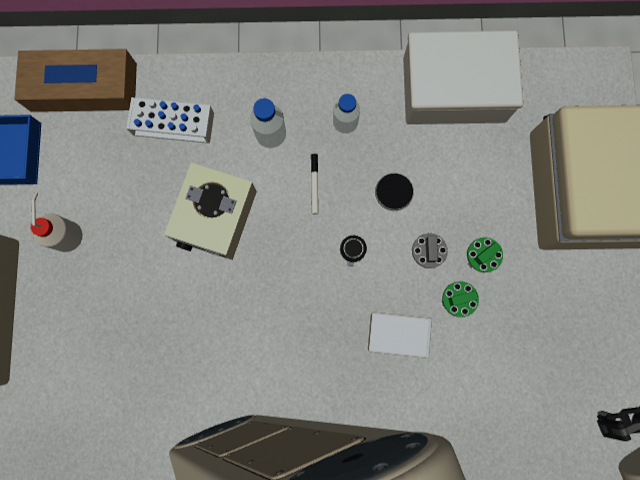

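View pics/scene0.png

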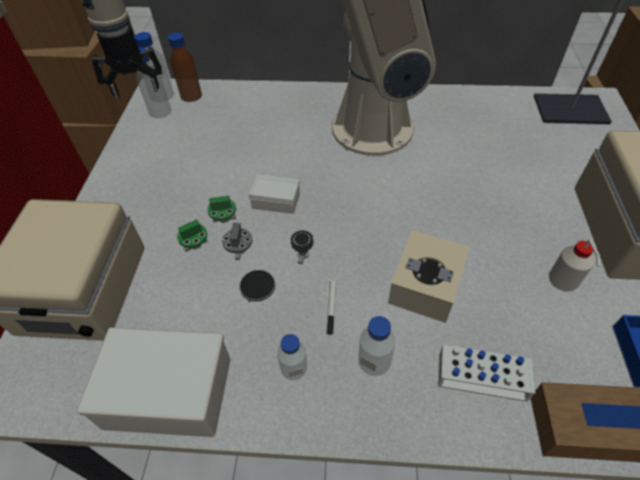

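Candidates in the top view are the grey six-hole head with a bar at (430,250), the green look-alikes at (485,254) and (461,299), the black flat top at (394,191) and the cup at (353,249). I choose the grey one. The mixer well is at (211,200) with its ears at (195,193) and (226,207). Next is a close crop of each, rectified to world axes.

```bash
cat > h.py <<'E'
import numpy as np,cv2
from rig import *
def cal(n):
    c=get_calibration(n);return np.array(c['intrinsics']),np.array(c['world_to_cam'])
def rect(im,n,cx,cy,z,half=70,s=4):
    # output: right = -y, up = +x ; s px per mm, centred on (cx,cy)
    K,T=cal(n);P=K@T[:3]
    H=np.c_[P[:,0],P[:,1],P[:,2]*z+P[:,3]]
    A=np.array([[0,-1/s,cx+half],[-1/s,0,cy+half],[0,0,1]])
    return cv2.warpPerspective(im,H@A,(int(2*half*s),int(2*half*s)),flags=cv2.INTER_CUBIC|cv2.WARP_INVERSE_MAP)
def grid(o,half,s,step=10):
    for k in range(-int(half)//step*step,int(half)+1,step):
        p=int((k+half)*s)
        c=(0,0,255) if k==0 else (255,200,0)
        cv2.line(o,(p,0),(p,6),c,1);cv2.line(o,(0,p),(6,p),c,1)
    c=int(half*s);cv2.drawMarker(o,(c,c),(0,0,255),cv2.MARKER_CROSS,10,1);return o
E
python3 - <<'E'
from h import *
im=cv2.imread('pics/top0.png')
a=grid(rect(im,'top',488,-321,76,50,4),50,4);b=grid(rect(im,'top',585,113,95,80,2.5),80,2.5)
im=cv2.imread('pics/scene0.png')
c=grid(rect(im,'scene',488,-321,76,50,4),50,4);d=grid(rect(im,'scene',585,113,95,80,2.5),80,2.5)
o=np.vstack([np.hstack([a,b]),np.hstack([c,d])])
cv2.imwrite('pics/rect0.png',cv2.resize(o,(600,600),interpolation=cv2.INTER_AREA))
for n in('top','scene'):
    grab_frame(n);K,T=cal(n);Ti=np.linalg.inv(T)
    for t in('tube_head','seat'):
        for m in trace(n,t)[:2]:
            ys,xs=np.nonzero(m['mask']);print(n,t,m['conf'],xs.mean(),ys.mean(),len(xs))
            h=44 if t=='tube_head' else 86
            r=Ti[:3,:3]@np.linalg.inv(K)@np.r_[xs.mean(),ys.mean(),1];o=Ti[:3,3];print(o+r*(h-o[2])/r[2])
E
```

```text
top tube_head 0.96 429.1454545454545 250.5030303030303 990
[ 485.74620683 -323.86534353   44.        ]
top tube_head 0.78 484.60794297352345 254.80346232179227 982
[ 475.29815884 -435.59356957   44.        ]
top seat 0.96 210.59379407616362 200.9111424541608 709
[586.17252248 113.88122989  86.        ]
scene tube_head 0.74 221.3216463414634 209.3170731707317 656
[ 396.87877384 -379.4895124    44.        ]
scene tube_head 0.58 191.37465940054497 235.6226158038147 734
[ 485.19525643 -434.28754136   44.        ]
scene seat 0.77 427.646408839779 271.74585635359114 543
[591.85494124 111.36262745  86.        ]
```

View pics/rect0.png

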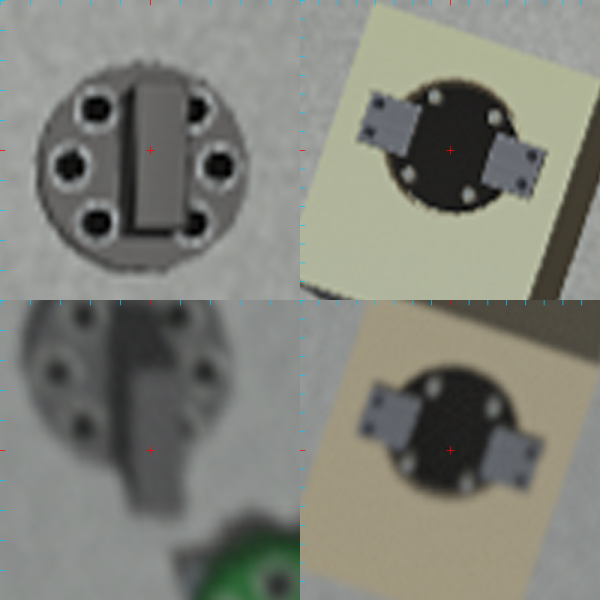

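The top-left crop confirms the choice: grey disc, six holes and a bar about 18 × 50 mm, yaw about −1.5°, centre about (487,−324). The ears are mid-centred at about (590,112), with socket x at yaw about −19°. I grip with tool yaw 178.5° so the clockwise quarter turn stays within the range of the last joint.

```bash
cat >> h.py <<'E'
from scipy.spatial.transform import Rotation as Ro
def plan(pos,yaw,n,p0=None,y0=None):
    """equal rows from p0 (default: sensed pose) to pos, yaw (deg), tool down; prints rounded rows"""
    s=sense();p=np.array(s['eef_pos'] if p0 is None else p0,float)
    y=np.degrees(s['tcp_rot'][2]) if y0 is None else y0
    print('from',np.round(p,1),round(y,1),'clock',s['clock'])
    R=Ro.from_euler('xyz',s['tcp_rot']);Rt=Ro.from_euler('xyz',[180,0,yaw],degrees=True)
    for i in range(n):
        k=n-i;d=R.inv().apply((np.array(pos)-p)/k);d=np.round(d,1)
        yc=R.as_euler('xyz',degrees=True)[2];t=np.round((-(yaw-y)/k),1)
        p=p+R.apply(d);R=R*Ro.from_rotvec([0,0,t],degrees=True);y-=t
        print([d.tolist(),[0,0,float(t)]])
    print('end',p,y)
E
python3 -c "
from h import *
plan([488,-323.5,200],178.5,16,[201.8,-591.5,231.3])"
```

```text
from [ 201.8 -591.5  231.3] 18.8 clock 0.8
[[22.3, -10.1, 2.0], [0, 0, -10.0]]
[[23.8, -6.0, 2.0], [0, 0, -10.0]]
[[24.4, -1.8, 1.9], [0, 0, -10.0]]
[[24.4, 2.4, 2.0], [0, 0, -10.0]]
[[23.6, 6.6, 1.9], [0, 0, -10.0]]
[[22.1, 10.6, 2.0], [0, 0, -10.0]]
[[19.9, 14.3, 1.9], [0, 0, -10.0]]
[[17.1, 17.6, 2.0], [0, 0, -10.0]]
[[13.8, 20.2, 1.9], [0, 0, -10.0]]
[[10.1, 22.3, 2.0], [0, 0, -10.0]]
[[6.0, 23.8, 1.9], [0, 0, -9.9]]
[[1.9, 24.4, 2.0], [0, 0, -10.0]]
[[-2.4, 24.4, 1.9], [0, 0, -9.9]]
[[-6.6, 23.6, 2.0], [0, 0, -10.0]]
[[-10.6, 22.1, 1.9], [0, 0, -9.9]]
[[-14.2, 20.0, 2.0], [0, 0, -10.0]]
end [ 487.99860211 -323.49254394  199.99382657] 178.53828538819334
```

Call:
{"op": "servo_tool", "data": {
  "rows": [
    [85, [22.3, -10.1, 2], [0, 0, -10]],
    [85, [23.8, -6, 2], [0, 0, -10]],
    [85, [24.4, -1.8, 2], [0, 0, -10]],
    [85, [24.4, 2.4, 2], [0, 0, -10]],
    [85, [23.6, 6.6, 2], [0, 0, -10]],
    [85, [22.1, 10.6, 2], [0, 0, -10]],
    [85, [19.9, 14.3, 2], [0, 0, -10]],
    [85, [17.1, 17.6, 2], [0, 0, -10]]
  ],
  "force": 60
}}

```text
clock: 1.8
eef_pos: [345.5, -456.9, 215.3]
tcp_rot: [3.142, 0.0, 1.731]
contact_force: [-0.6, 0.5, 0.4]
opening: 0.995
```

Call:
{"op": "servo_tool", "data": {
  "rows": [
    [85, [13.8, 20.2, 2], [0, 0, -10]],
    [85, [10.1, 22.3, 2], [0, 0, -10]],
    [85, [6, 23.8, 2], [0, 0, -10]],
    [85, [1.9, 24.4, 2], [0, 0, -10]],
    [85, [-2.4, 24.4, 2], [0, 0, -10]],
    [85, [-6.6, 23.6, 2], [0, 0, -10]],
    [85, [-10.6, 22.1, 2], [0, 0, -10]],
    [85, [-14.2, 20, 2], [0, 0, -9.7]]
  ]
}}

```text
clock: 2.8
eef_pos: [488.4, -322.7, 199.3]
tcp_rot: [-3.141, 0.0, 3.122]
contact_force: [0.3, 0.3, -0.5]
opening: 0.995
```

Call:
{"op": "servo_tool", "data": {
  "rows": [
    [85, [0, 0, 45], [0, 0, 0]],
    [85, [0, 0, 45], [0, 0, 0]],
    [85, [0, 0, 40], [0, 0, 0]],
    [85, [0, 0, 21], [0, 0, 0]],
    [85, [0, 0, 0], [0, 0, 0]]
  ]
}}

```text
clock: 3.42
eef_pos: [486.7, -322.5, 46.8]
tcp_rot: [3.14, -0.003, 3.116]
contact_force: [-0.1, -0.1, 1.0]
opening: 0.995
```

Run:
```python
from h import *
im=grab_frame('scene');cv2.imwrite('pics/s1.png',cv2.resize(im[150:300,150:330],None,fx=4,fy=4,interpolation=cv2.INTER_CUBIC))
print(sense()['eef_pos'])
```

```text
[ 487.55876077 -323.10480704   48.04908271]
```

View pics/s1.png

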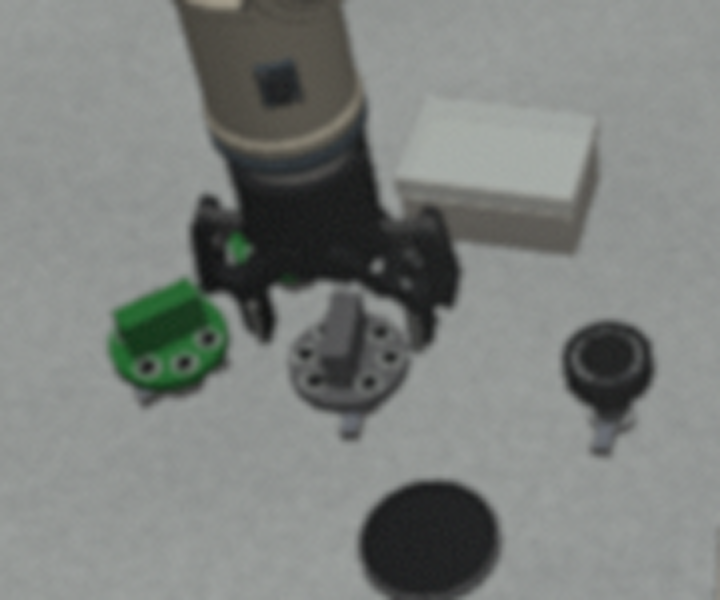

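The grey bar at crop (345,330) stands between the fingers at (262,320) and (422,330), clear of the green head, so I close and lift.

Call:
{"op": "servo_tool", "data": {
  "rows": [
    [0, [0, 0, 0], [0, 0, 0]],
    [0, [0, 0, 0], [0, 0, 0]],
    [0, [0, 0, 0], [0, 0, 0]],
    [0, [0, 0, 0], [0, 0, 0]],
    [0, [0, 0, 0], [0, 0, 0]],
    [0, [0, 0, 0], [0, 0, 0]]
  ],
  "force": 60
}}

```text
clock: 4.22
eef_pos: [488.2, -323.5, 49.0]
tcp_rot: [-3.141, 0.001, 3.116]
contact_force: [-1.4, 0.8, 5.9]
opening: 0.199
```

Call:
{"op": "servo_tool", "data": {
  "rows": [
    [0, [0, 0, -30], [0, 0, 0]],
    [0, [0, 0, -60], [0, 0, 0]],
    [0, [0, 0, -60], [0, 0, 0]],
    [0, [0, 0, 0], [0, 0, 0]]
  ]
}}

```text
clock: 4.72
eef_pos: [490.2, -324.9, 203.3]
tcp_rot: [-3.137, 0.007, 3.116]
contact_force: [0.0, 0.3, -2.3]
opening: 0.2
```

```bash
python3 -c "
from h import *
plan([589,112,198],161,14)"
```

```text
from [ 490.2 -324.9  203.3] 178.5 clock 4.725
[[-6.3, 31.4, 0.3], [0, 0, 1.3]]
[[-5.5, 31.5, 0.3], [0, 0, 1.2]]
[[-4.9, 31.6, 0.3], [0, 0, 1.3]]
[[-4.2, 31.7, 0.3], [0, 0, 1.2]]
[[-3.5, 31.8, 0.3], [0, 0, 1.3]]
[[-2.8, 31.9, 0.3], [0, 0, 1.2]]
[[-2.1, 31.9, 0.3], [0, 0, 1.3]]
[[-1.4, 32.0, 0.3], [0, 0, 1.2]]
[[-0.7, 32.0, 0.2], [0, 0, 1.3]]
[[0.0, 32.0, 0.3], [0, 0, 1.2]]
[[0.7, 32.0, 0.2], [0, 0, 1.3]]
[[1.4, 31.9, 0.3], [0, 0, 1.2]]
[[2.1, 31.9, 0.2], [0, 0, 1.3]]
[[2.9, 31.9, 0.3], [0, 0, 1.2]]
end [588.97619489 112.01348473 197.95635141] 161.0415729146752
```

Call:
{"op": "servo_tool", "data": {
  "rows": [
    [0, [-6.3, 31.4, 0], [0, 0, 1.3]],
    [0, [-5.5, 31.5, 0], [0, 0, 1.2]],
    [0, [-4.9, 31.6, 0], [0, 0, 1.3]],
    [0, [-4.2, 31.7, 0], [0, 0, 1.2]],
    [0, [-3.5, 31.8, 0], [0, 0, 1.3]],
    [0, [-2.8, 31.9, 0], [0, 0, 1.2]],
    [0, [-2.1, 31.9, 0], [0, 0, 1.3]]
  ]
}}

```text
clock: 5.6
eef_pos: [536.4, -103.6, 196.8]
tcp_rot: [3.142, -0.002, 2.962]
contact_force: [0.0, -0.1, -0.6]
opening: 0.202
```

Call:
{"op": "servo_tool", "data": {
  "rows": [
    [0, [-1.4, 32, 0], [0, 0, 1.2]],
    [0, [-0.7, 32, 0], [0, 0, 1.3]],
    [0, [0, 32, 0], [0, 0, 1.2]],
    [0, [0.7, 32, 0], [0, 0, 1.3]],
    [0, [1.4, 31.9, 0], [0, 0, 1.2]],
    [0, [2.1, 31.9, 0], [0, 0, 1.3]],
    [0, [2.9, 31.9, 0], [0, 0, 1.2]],
    [0, [0, 0, 0], [0, 0, 0]]
  ]
}}

```text
clock: 6.6
eef_pos: [585.9, 115.3, 196.7]
tcp_rot: [-3.141, -0.002, 2.813]
contact_force: [0.4, 0.2, -1.1]
opening: 0.2
```

Run:
```python
from h import *
s=sense();print(s['clock'],np.round(s['eef_pos'],1),np.round(s['tcp_rot'],3),np.round(s['contact_force'],1))
for n in('scene','top'):
    im=grab_frame(n);cv2.imwrite(f'pics/{n}2.png',im)
a=cv2.resize(cv2.imread('pics/scene2.png')[180:330,350:500],(400,400),interpolation=cv2.INTER_CUBIC)
b=cv2.resize(cv2.imread('pics/top2.png')[130:280,130:280],(400,400),interpolation=cv2.INTER_CUBIC)
cv2.imwrite('pics/c2.png',np.hstack([a,b]))
```

```text
6.6 [585.9 115.3 196.7] [-3.141e+00 -2.000e-03  2.813e+00] [ 0.4  0.2 -1.1]
```

View pics/c2.png

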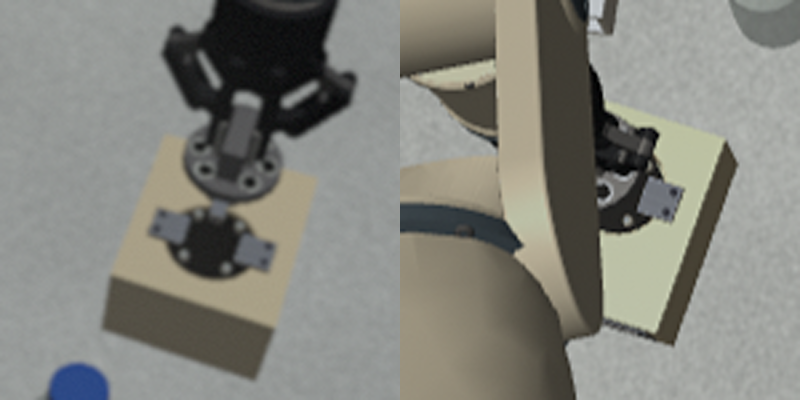

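Run:
```python
from h import *
im=cv2.imread('pics/scene2.png')
a=grid(rect(im,'scene',586,115,192,50,4),50,4);b=grid(rect(im,'scene',590,113,95,50,4),50,4)
cv2.imwrite('pics/r2.png',np.hstack([a,b]))
```

```text
(no output)
```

View pics/r2.png

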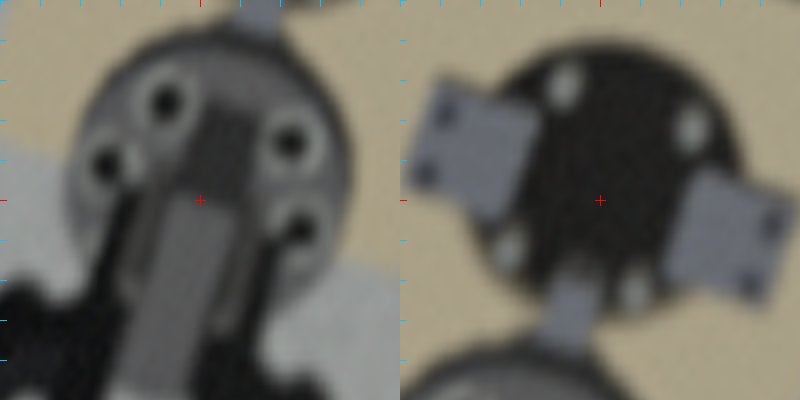

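The hole pair gives the head centre at about (587,114) in the scene camera's frame and yaw about −18.4°. Ears and pins give the well at about (592,112.5). I correct by (+4.4, −2.1) mm and lower to just above the ears.

Call:
{"op": "servo_tool", "data": {
  "rows": [
    [0, [-4.8, -0.6, 0], [0, 0, 0]],
    [0, [0, 0, 20], [0, 0, 0]],
    [0, [0, 0, 20], [0, 0, 0]],
    [0, [0, 0, 0], [0, 0, 0]],
    [0, [0, 0, 0], [0, 0, 0]]
  ]
}}

```text
clock: 7.32
eef_pos: [591.3, 111.0, 158.9]
tcp_rot: [3.141, 0.001, 2.81]
contact_force: [0.9, -0.0, -1.6]
opening: 0.201
```

Run:
```python
from h import *
s=sense();print(s['clock'],np.round(s['eef_pos'],1),np.round(s['tcp_rot'],3),np.round(s['contact_force'],1))
im=grab_frame('scene');cv2.imwrite('pics/scene3.png',im)
z=s['eef_pos'][2]-48.3
a=grid(rect(im,'scene',592,112.5,z+44,50,4),50,4);b=grid(rect(im,'scene',592,112.5,95,50,4),50,4)
cv2.imwrite('pics/r3.png',np.hstack([a,b]))
```

```text
7.325 [591.3 111.  158.9] [3.141e+00 1.000e-03 2.810e+00] [ 0.9 -0.  -1.6]
```

View pics/r3.png

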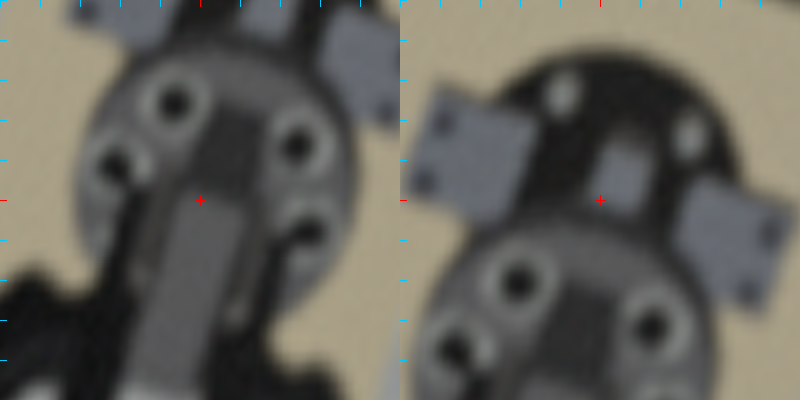

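Relative to the well, the head is about 2.7 mm too far toward −y. I correct that, lower to the seat and check the force.

Call:
{"op": "servo_tool", "data": {
  "rows": [
    [0, [1.3, 2.4, 0], [0, 0, 0]],
    [0, [0, 0, 8], [0, 0, 0]],
    [0, [0, 0, 8], [0, 0, 0]],
    [0, [0, 0, 6], [0, 0, 0]],
    [0, [0, 0, 0], [0, 0, 0]],
    [0, [0, 0, 0], [0, 0, 0]]
  ]
}}

```text
clock: 8.12
eef_pos: [590.4, 114.2, 136.3]
tcp_rot: [-3.142, -0.0, 2.811]
contact_force: [0.4, -0.2, -2.2]
opening: 0.203
```

Call:
{"op": "servo_tool", "data": {
  "rows": [
    [0, [0, 0, 3], [0, 0, 0]],
    [0, [0, 0, 3], [0, 0, 0]],
    [0, [0, 0, 0], [0, 0, 0]],
    [0, [0, 0, 0], [0, 0, 0]]
  ]
}}

```text
clock: 8.62
eef_pos: [590.7, 114.3, 130.6]
tcp_rot: [3.141, 0.001, 2.811]
contact_force: [-0.0, 0.3, 3.2]
opening: 0.198
```

Contact is where expected, with a spring load of about 5 N. I press to about 10 mm.

Call:
{"op": "servo_tool", "data": {
  "rows": [
    [0, [0, 0, 3], [0, 0, 0]],
    [0, [0, 0, 3], [0, 0, 0]],
    [0, [0, 0, 0], [0, 0, 0]],
    [0, [0, 0, 0], [0, 0, 0]],
    [0, [0, 0, 0], [0, 0, 0]]
  ]
}}

```text
clock: 9.25
eef_pos: [590.7, 114.3, 124.5]
tcp_rot: [3.141, 0.001, 2.811]
contact_force: [-0.5, -0.6, 6.9]
opening: 0.2
```

Run:
```python
from h import *
s=sense();print(s['clock'],np.round(s['eef_pos'],1),np.round(s['tcp_rot'],3),np.round(s['contact_force'],1),np.round(s['wrist_torque'],2))
im=grab_frame('scene');cv2.imwrite('pics/s4.png',cv2.resize(im[190:330,350:500],None,fx=4,fy=4,interpolation=cv2.INTER_CUBIC))
```

```text
9.25 [590.7 114.3 124.5] [3.141e+00 1.000e-03 2.811e+00] [-0.5 -0.6  6.9] [-0.02  0.08  0.01]
```

View pics/s4.png

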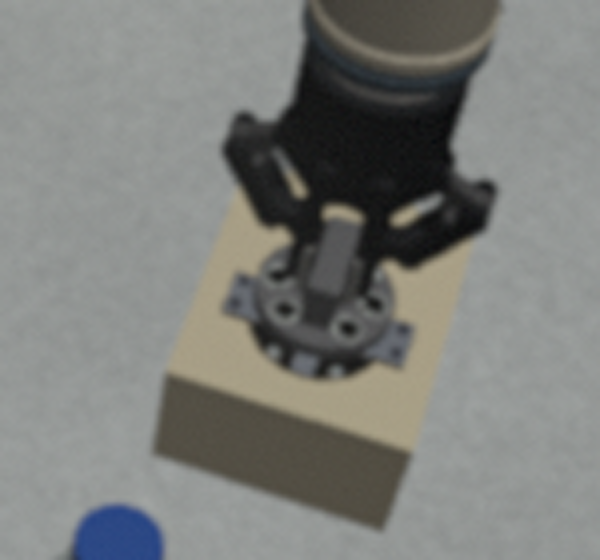

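The lug at (305,360) sits between the pins at (275,352) and (337,372), and the force matches about 10 mm of press. I turn clockwise (positive about tool z).

Call:
{"op": "servo_tool", "data": {
  "rows": [
    [0, [0, 0, 0], [0, 0, 6]],
    [0, [0, 0, 0], [0, 0, 6]],
    [0, [0, 0, 0], [0, 0, 6]],
    [0, [0, 0, 0], [0, 0, 6]],
    [0, [0, 0, 0], [0, 0, 6]],
    [0, [0, 0, 0], [0, 0, 6]],
    [0, [0, 0, 0], [0, 0, 6]],
    [0, [0, 0, 0], [0, 0, 0]]
  ]
}}

```text
clock: 10.3
eef_pos: [590.1, 113.7, 124.3]
tcp_rot: [-3.141, 0.001, 2.076]
contact_force: [-1.0, -3.0, 6.9]
opening: 0.199
```

Run:
```python
from h import *
s=sense();print(s['clock'],np.round(s['eef_pos'],1),np.round(s['tcp_rot'],3),np.round(s['contact_force'],1),np.round(s['wrist_torque'],2),np.round(s['qpos'],2))
```

```text
10.3 [590.1 113.7 124.3] [-3.141e+00  1.000e-03  2.076e+00] [-1.  -3.   6.9] [-0.61  0.36 -0.06] [ 0.19  0.44  1.78 -0.    0.93 -0.32]
```

Call:
{"op": "servo_tool", "data": {
  "rows": [
    [0, [0, 0, 0], [0, 0, 6]],
    [0, [0, 0, 0], [0, 0, 6]],
    [0, [0, 0, 0], [0, 0, 6]],
    [0, [0, 0, 0], [0, 0, 6]],
    [0, [0, 0, 0], [0, 0, 6]],
    [0, [0, 0, 0], [0, 0, 6]],
    [0, [0, 0, 0], [0, 0, 6]],
    [0, [0, 0, 0], [0, 0, 6]]
  ]
}}

```text
clock: 11.3
eef_pos: [589.5, 113.8, 124.0]
tcp_rot: [-3.14, 0.001, 1.237]
contact_force: [-2.9, -1.8, 6.8]
opening: 0.201
```

Call:
{"op": "servo_tool", "data": {
  "rows": [
    [0, [0, 0, 0], [0, 0, 3]],
    [0, [0, 0, 0], [0, 0, 0]],
    [0, [0, 0, 0], [0, 0, 0]]
  ]
}}

```text
clock: 11.68
eef_pos: [589.6, 113.8, 124.1]
tcp_rot: [-3.14, 0.001, 1.188]
contact_force: [-3.1, -2.5, 6.0]
opening: 0.2
```

Run:
```python
from h import *
s=sense();print(s['clock'],np.round(s['eef_pos'],1),np.round(s['tcp_rot'],3),np.round(s['contact_force'],1),np.round(s['wrist_torque'],2),np.round(s['qpos'],2))
im=grab_frame('scene');cv2.imwrite('pics/s5.png',cv2.resize(im[190:330,350:500],None,fx=4,fy=4,interpolation=cv2.INTER_CUBIC))
```

```text
11.675 [589.6 113.8 124.1] [-3.140e+00  1.000e-03  1.188e+00] [-3.1 -2.5  6. ] [-0.34  0.63  0.  ] [ 0.19  0.44  1.78 -0.    0.93  0.57]
```

View pics/s5.png

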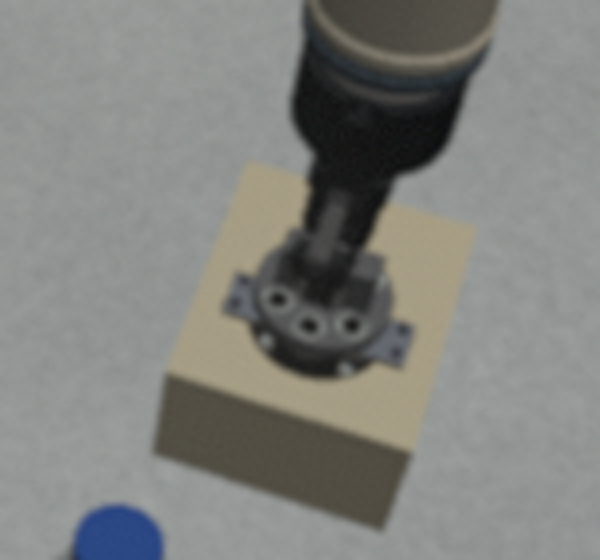

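The lug has left the front of the well and the pins have turned to (265,340) and (345,370). The turn is 93°. I ease up so the lugs meet the ears, then let go and retreat straight up.

Call:
{"op": "servo_tool", "data": {
  "rows": [
    [0, [0, 0, -2], [0, 0, 0]],
    [0, [0, 0, -2], [0, 0, 0]],
    [0, [0, 0, 0], [0, 0, 0]],
    [0, [0, 0, 0], [0, 0, 0]]
  ]
}}

```text
clock: 12.22
eef_pos: [589.6, 113.9, 128.0]
tcp_rot: [-3.14, 0.001, 1.187]
contact_force: [-2.8, -1.8, 5.0]
opening: 0.197
```

Call:
{"op": "servo_tool", "data": {
  "rows": [
    [30, [0, 0, 0], [0, 0, 0]],
    [60, [0, 0, 0], [0, 0, 0]],
    [60, [0, 0, 0], [0, 0, 0]],
    [60, [0, 0, 0], [0, 0, 0]],
    [60, [0, 0, 0], [0, 0, 0]]
  ]
}}

```text
clock: 12.85
eef_pos: [590.4, 114.3, 128.3]
tcp_rot: [3.142, -0.0, 1.188]
contact_force: [0.5, -0.3, -0.1]
opening: 0.702
```

Call:
{"op": "servo_tool", "data": {
  "rows": [
    [60, [0, 0, -10], [0, 0, 0]],
    [60, [0, 0, -25], [0, 0, 0]],
    [60, [0, 0, -50], [0, 0, 0]],
    [60, [0, 0, -50], [0, 0, 0]],
    [60, [-40, 0, -30], [0, 0, 0]],
    [60, [-60, 0, 0], [0, 0, 0]],
    [60, [-60, 0, 0], [0, 0, 0]],
    [60, [0, 0, 0], [0, 0, 0]]
  ]
}}

```text
clock: 13.85
eef_pos: [529.1, -37.2, 294.3]
tcp_rot: [3.141, 0.001, 1.184]
contact_force: [0.2, 0.3, -0.2]
opening: 0.704
```

Run:
```python
from h import *
s=sense();print(s['clock'],np.round(s['eef_pos'],1),np.round(s['contact_force'],1),s['opening'])
im=grab_frame('scene');im2=grab_frame('top')
a=grid(rect(im,'scene',591.5,112.5,122,50,4),50,4);b=grid(rect(im2,'top',588.5,112.5,122,50,4),50,4)
c=cv2.resize(im[190:340,350:500],(400,400),interpolation=cv2.INTER_CUBIC)
cv2.imwrite('pics/r6.png',cv2.resize(np.hstack([a,b,c]),(798,266),interpolation=cv2.INTER_AREA))
```

```text
13.85 [529.1 -37.2 294.3] [ 0.2  0.3 -0.2] 0.7042099622437431
```

View pics/r6.png

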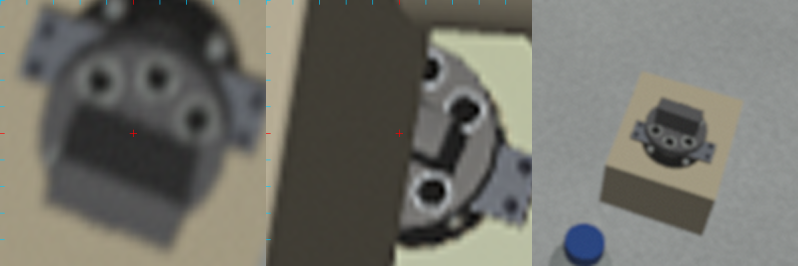

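```bash
python3 -c "
from rig import *
print(sign_off())"
```

```text
the job is handed in; nothing more can be done
None
```

I fitted the grey tube-holder head into the mixer well and locked it, then let go and handed the job in at about 14 s. I gripped it by its bar and lowered it square to the ears. I pressed the seat down about 10 mm (spring load about 8 N) and turned the head 93° clockwise. Then I eased up and retreated with the gripper clear.

- **What the last picture shows:** the head stands upright and centred to within about 2 mm, with the bar along the ear line and about 3° past square. The measured force on the tool is about zero.
- **What is not directly confirmed:** from one camera I put the disc top at about 125 ± 3 mm. That agrees with the locked height of 124 mm and less well with 130 mm unlocked. The arm hid part of the top view, so I did not measure seat depth or lock angle directly. They follow from the arm pose and forces: the turn was free at full press depth, which puts the lugs under the ears.
- **What disagreed:** the two cameras differed by 4–5 mm in x, so I aligned the head to the well by their relative position in the scene camera.

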